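Wind the capping press down on the specimen cup

ROBOT

A 7-joint arm with a two-finger parallel gripper is mounted at the origin on the work surface. World frame = base frame: x ahead of the robot, y to its left, z up, the work surface at z = 0. Lengths are in m, angles in rad, forces in N, time in s.
With the tool pointing down it reaches from about 0.425 to 0.875 m from the base axis. Payload 8.4 kg.
Tool frame: the origin (TCP) lies midway between the tips of the shut fingers; the grasp point (between the pads) lies 19 mm behind it (ctrl.grip_depth is the z of the grasp point in the tool frame, in m); z points along the fingers, y is the line along which they close (so a half turn about z gives the same grasp; the last joint's range is limited). The gripper opens to 85 mm and grips with 20 to 120 N. Pads are 22 mm wide; open, the fingers measure 114 mm over their backs; the gripper's body (76 mm by 85 mm) begins 54 mm behind the grasp point. The pads swing forward as they close: fully open they stand 13 mm farther back than shut.
Start: joints at [1.238, 0.333, 0.04, 1.465, -0.013, 1.343, -0.059], TCP at [0.151, -0.632, 0.198] pointing down, gripper open.
Joint ranges: [-2.58, 2.58], [-0.38, 2.09], [-1.3, 1.39], [0.25, 2.4], [-1.5, 4.64], [0.08, 2.09], [-2.65, 2.65]. Speed limits (rad/s): [2.22, 2.22, 2.79, 2.79, 3.14, 3.14, 3.14].

INTERFACE

Orientations are given as a unit quaternion [x, y, z, w].
In Python, from workcell import ctrl gives the robot as it stands. The module is installed in compiled form; this text tells all that it offers.
- The arm moves only by the tool play_rows, never from a script. Its arguments are lists of equal length, an entry for each row: "dp": the shift along the tool's x, y, z normalised to -1 to 1, where 1 is 20 mm, a list of three; "spin": the turn about the tool's z normalised to -1 to 1, where 1 is 5 degrees; "jaw": the closure, from -1 (fully open) to 1 (shut). A call has 1 to 20 rows; each row shifts and turns the commanded pose from where the row before left it, along the tool's axes as they then stand; what a row does not reach is not made up. A row lasts 1/12 s, in which the tool goes at most 41.7 mm and 7.16 degrees, less where a joint would pass 70% of its speed; a pose out of reach is approached as far as the arm can. A call with a number of a shift or a turn outside -1 to 1 is refused whole. A call with a gripper value outside its range is refused whole. The fingers move at their own pace and stop on an object; "newtons" is the grip in N (left out, the last holds). Time passes only in rows, so rows that do not move let the fingers close. It gives the time, the measured TCP pose, the force, the opening and the grip force at its end, in the units of the state.
- ctrl.state(): the state, without advancing time (a new reading comes with each control period).
- ctrl.snapshot(name): name is "side" or "top"; returns the picture (480x640x3 uint8, blue, green, red); there is no depth.
- ctrl.calibration(name): a dict with "camera_matrix" (3x3 intrinsics, pixels), "origin" and "orientation" of the camera in the world. Camera axes: x right, y down, z forward; pixel columns grow to the right and rows downward; lengths in m; the calibration is good to about 2 mm. A picture is of the moment at which its call begins. calibration takes no time and is no camera call.
- ctrl.sign_off(): hands the job in; it is judged then, once.
The state is a dict: "time": time; "joint_pos": joint angles; "dq": joint speeds; "effort": joint torques, N m; "tool_pos": TCP position; "orientation": TCP orientation; "contact_force": force on the tool from outside, world axes, zero at the start; "moment": the same for the moment, N m; "opening": finger opening in m; "gripper_force": force on a finger pad.
Only numpy, scipy, OpenCV 4.12 (cv2) and the standard library are available. Lean on these libraries where they do the work, as an engineer would, in place of code of your own. Each camera call takes 0.05 s, during which the arm holds its last target. There are 200 camera calls.

TASK

One of the two hand presses on the lab bench has a specimen cup standing in it whose lid is not yet pushed home. On that press, take the folded crank handle by its white cross grip and swing it up out of its fork until it snaps upright, then use it to wind the handwheel clockwise (seen from above) as far as it goes, so that the lid is pressed home, and let go with the handle left upright. Leave the other, empty press as it is.

Things in the scene. Friction and masses are not known exactly. Their poses are not given: they have to be found in the camera images.
- crank_grip (a point): Centre of the white cross grip on the crank of the press with the cup: a bar 44 mm long (along y), 22 mm thick, spinning freely on a 12 mm rod hinged at the wheel's rim 50 mm away. Folded at the start: level, 188 mm above the table, 26 mm over the wheel, rod end in a fixed fork that locks the wheel. x: towards the hinge (at the start level, away from the hub); y: parallel to the hinge axis.
- press_hub (a point): Point on that handwheel's vertical axis at hinge height, 188 mm above the table; the hinge is 85 mm from this axis. Wheel: dark steel, 194 mm over the rim, upper face 162 mm above the table, hinge lug to 183 mm, fork prongs (19 mm from the grip) to 197 mm. The fixed white press has two steel columns and a clear 60 mm cup with a flat 68 mm lid under its platen. x, y level (the press's own), z up.
- crank (a joint): That crank's angle, rad: 0 folded, 1.571 straight up at its stop; free of the fork from about 0.3 (its rod ends 78 mm from the hinge). It falls back by its weight (100 g) if let go low; from 0.9 to 1.25 it must be pushed past a sprung catch (2 to 3 N at the grip), beyond which it snaps up and is held. Upright, the grip centre is 50 mm above the hinge, 85 mm from the wheel's axis.
- wheel (a joint): Turn of that handwheel, rad, clockwise from above: 0 at the start, 1.4 at the stop, where the platen has come down 24 mm and the lid is pressed home. It needs about 2 N at the upright grip and stays where it is left.
- crank_spare (a joint): Crank handle of the other press, alike but with no cup in it; 0 folded (at the start), 1.571 up. To be left alone.
- wheel_spare (a joint): Handwheel of the empty press, rad; 0 at the start. To be left alone.
Things that resemble listed ones, but are neither listed nor needed, are in the scene too. Leave any purple look-alike of the part that bears crank_grip alone.

How it is judged:
On the way, in this order (a step that is already met when the one before it is completed fails the run):
1. the crank handle of the loaded press is swung up to its stop (value of joint crank above 1.35 rad), for 0.2 s.
2. the handwheel is wound clockwise to its stop with the handle still up (value of joint wheel above 1.22 rad and value of joint crank above 1.3 rad), for 0.2 s.
At the end, for the whole second after the job is handed in: the handwheel of the loaded press is wound to within 10 degrees of its stop (wheel joint above 1.22 rad) and still, its crank handle stands upright within 12 degrees (above 1.35 rad), and the empty press has its crank folded and its wheel unturned (both within 0.25 rad) (value of joint wheel above 1.22 rad and value of joint crank above 1.35 rad and velocity of joint wheel below 0.1 rad/s and value of joint each of crank_spare, wheel_spare below 0.25 rad); the robot touches nothing.
It fails at once if the empty press's crank was raised or its wheel turned (value of joint crank_spare above 0.5 rad or value of joint wheel_spare above 0.25 rad).
It also fails if it takes over 38 s, if anything falls off the work surface, if the arm or the gripper's body presses on something with over 40 N, if the wrist force passes 120 N, or if a joint passes its speed limit or range.

## Working session

There is one attempt and no reset: what is moved stays moved. The work goes in short steps, Python scripts to look and compute and a tool call to move; the robot and the scene stay as the last step left them, time stands still between calls to the robot, and variables do not carry over. Pictures are saved under pics/ and viewed, at most 10 in all, crops included, and the job is handed in when it is done.

Besides the shell and the picture viewer there is one more tool, called after "Request:" by a JSON object that holds its "api" and its "payload", one argument or row to a line. play_rows: Moves the arm, as the interface text tells. Scaled input: -1 to 1 covers 20 mm each way for a shift and 5 degrees each way for a turn. Its arguments: {"type":"object","properties":{"dp":{"type":"array","items":{"type":"array","items":{"type":"number"}}},"spin":{"type":"array","items":{"type":"number"}},"jaw":{"type":"array","items":{"type":"number"}},"newtons":{"type":"number"}},"required":["dp","spin","jaw"]}

```bash
mkdir -p pics
cat > h.py <<'E'
import numpy as np, cv2
from workcell import ctrl
from scipy.spatial.transform import Rotation as R
def cal(n):
    c=ctrl.calibration(n); K=np.array(c["camera_matrix"]); o=np.array(c["origin"]); q=np.array(c["orientation"])
    M=R.from_quat(q).as_matrix() if q.size==4 else q
    return K,o,M
def ray(n,u,v):
    K,o,M=cal(n); d=M@np.linalg.inv(K)@[u,v,1]; return o,d
def onz(n,u,v,z):
    o,d=ray(n,u,v); return o+d*(z-o[2])/d[2]
def proj(n,p):
    K,o,M=cal(n); c=K@(M.T@(np.array(p)-o)); return c[:2]/c[2]
def tri(n1,p1,n2,p2):
    o1,d1=ray(n1,*p1);o2,d2=ray(n2,*p2)
    s=np.linalg.lstsq(np.c_[d1,-d2],o2-o1,rcond=None)[0]
    a,b=o1+d1*s[0],o2+d2*s[1]; return (a+b)/2,np.linalg.norm(a-b)
E
python3 - <<'E'
from h import *
for n in("side","top"):
    cv2.imwrite(f"pics/{n}0.png",ctrl.snapshot(n)); print(n,*cal(n))
s=ctrl.state();print(s,ctrl.grip_depth)
E
```

```text
side [[457.91978318   0.         330.71855098]
 [  0.         457.91978318 250.56858002]
 [  0.           0.           1.        ]] [ 0.10236734 -0.42126644  0.59173946] [[ 0.80468355 -0.36012544  0.47201064]
 [-0.59368226 -0.49487843  0.63453662]
 [ 0.0050751  -0.79082552 -0.61202062]]
top [[547.82690019   0.         318.29410991]
 [  0.         547.82690019 246.28530904]
 [  0.           0.           1.        ]] [0.34023442 0.02378968 1.29452604] [[-0.01733278 -0.99419648  0.10617412]
 [-0.99977115  0.01590174 -0.01431009]
 [ 0.01253868 -0.10639785 -0.99424458]]
{'time': 0.1, 'joint_pos': array([ 1.23781591,  0.33381819,  0.03985885,  1.46621211, -0.01340382,
        1.34328514, -0.05847494]), 'dq': array([ 0.00070617, -0.0015123 , -0.00138203, -0.00082046, -0.00190986,
       -0.00255953,  0.0005331 ]), 'effort': array([ 3.76573327e-03, -6.60022187e+01,  1.37009136e+00, -4.06475866e+01,
        1.70938979e-02,  8.99659790e-03,  4.89483547e-07]), 'tool_pos': array([ 0.1504501 , -0.63186574,  0.19730996]), 'orientation': array([ 9.93174576e-01,  1.16635035e-01, -1.28490774e-04, -7.17090979e-04]), 'contact_force': array([-1.86750984,  0.22129932, -0.1554094 ]), 'moment': array([ 0.016196  , -0.00341035,  0.02092089]), 'gripper_force': 0.0, 'opening': 0.08564951256504318} -0.0187
```

View pics/side0.png

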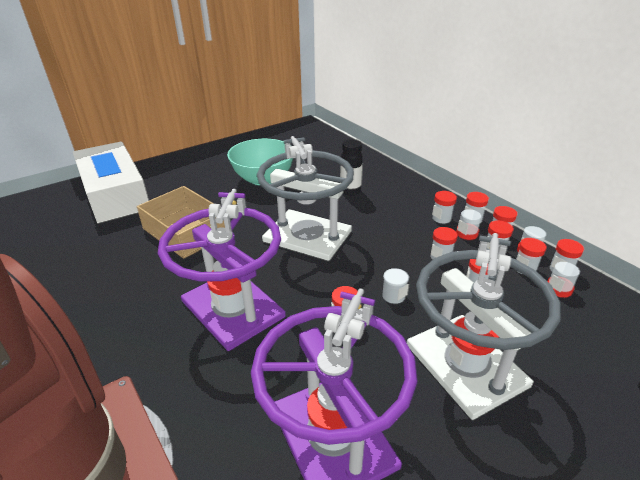

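View pics/top0.png

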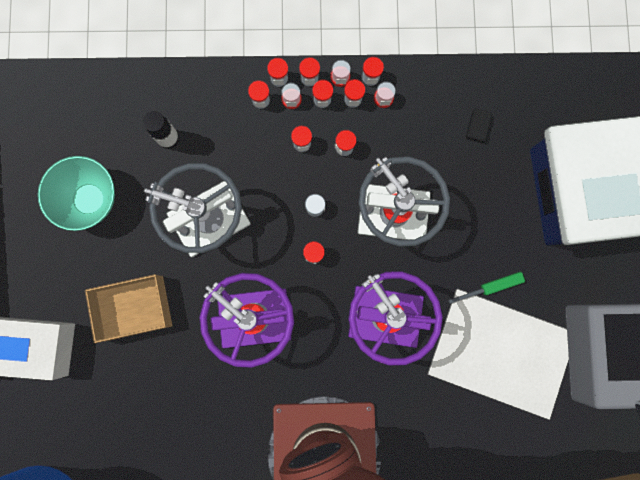

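Candidates for the crank grip: the loaded white press at top (404,180) / side (490,262), the empty white press at top (180,200) / side (300,155), and the purple look-alikes at top (232,305) and (383,300). I choose the white press with the red-lidded cup, at top (404,201) / side (487,293). I'll check it in one close crop.

Run:
```python
from h import *
t=cv2.imread("pics/top0.png");s=cv2.imread("pics/side0.png")
a=cv2.resize(t[145:255,350:460],(600,600),interpolation=cv2.INTER_CUBIC)
b=cv2.resize(s[225:325,460:520],(200,333))
b=cv2.resize(s[225:345,450:530],(200*2,600),interpolation=cv2.INTER_CUBIC)[:,100:300]
cv2.imwrite("pics/c1.png",np.hstack([a,b]))
for z in(.155,):print([onz("top",*p,z) for p in((404,201),(360,201),(448,201),(404,157),(404,245))])
```

```text
[array([ 0.55533496, -0.175541  ,  0.155     ]), array([ 0.55672627, -0.08239323,  0.155     ]), array([ 0.55394079, -0.26887973,  0.155     ]), array([ 0.65055159, -0.17878097,  0.155     ]), array([ 0.46175876, -0.17235685,  0.155     ])]
```

View pics/c1.png

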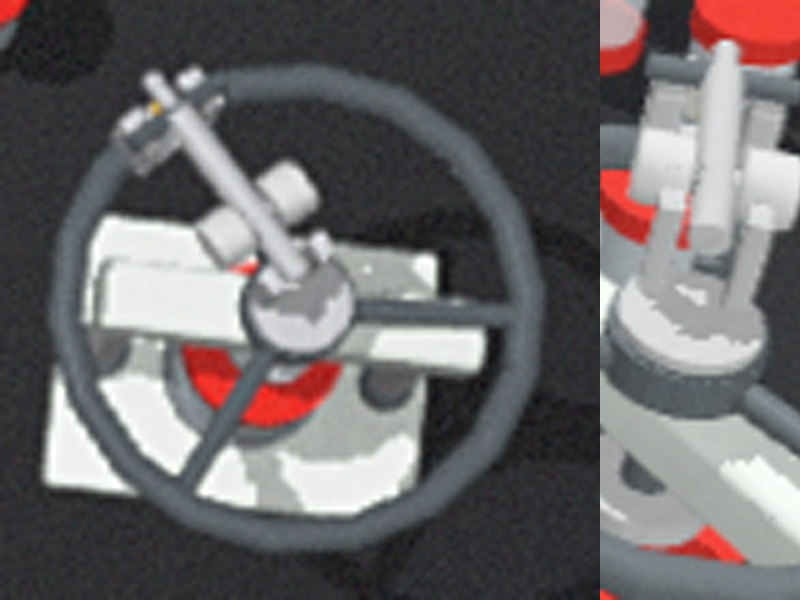

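Run:
```python
from h import *
f=lambda x,y:(350+x/5.4545-.4,145+y/5.4545-.4)
c=onz("top",*f(298,307),.155); g=onz("top",*f(258,214),.190)
h=onz("top",*f(180,120),.188);e=onz("top",*f(297,275),.194)
print(c,g,h,e)
for p in(g,h,e):
    d=p-c;print(np.hypot(*d[:2]),np.degrees(np.arctan2(d[1],d[0])))
d=h-e;print("rod",np.degrees(np.arctan2(d[1],d[0])))
bar=onz("top",*f(222,242),.19)-onz("top",*f(292,190),.19);print("bar",np.degrees(np.arctan2(bar[1],bar[0])))
print("grip in side",proj("side",g))  # crop 5x, bar centre ~ (718-600+100)/5+450
print("tri",tri("top",f(258,214),"side",(450+ (718-500)/5,225+175/5)))
s=ctrl.state();print(R.from_quat(s["orientation"]).as_matrix().round(3))
```

```text
[ 0.55557683 -0.17604493  0.155     ] [ 0.5847566  -0.15600688  0.19      ] [ 0.62187946 -0.1279071   0.188     ] [ 0.56038168 -0.16924462  0.194     ]
0.035397491972393356 34.47780278716542
0.08193466605293073 35.98085221925358
0.008326511060480478 54.75641604757354
rod 33.908166362606934
bar 125.84106699109758
grip in side [493.83910235 259.63871627]
tri (array([ 0.58478716, -0.15598049,  0.18932985]), np.float64(0.0003468460304965379))
[[ 0.973  0.232 -0.   ]
 [ 0.232 -0.973  0.001]
 [-0.    -0.001 -1.   ]]
```

Request:
{"api": "play_rows", "payload": {
  "dp": [
    [0,0,-1],
    [0,0,-1],
    [0,0,-1],
    [0,0,-1],
    [0,0,-1],
    [0,0,0]
  ],
  "spin": [-0.864,-0.864,-0.864,-0.864,-0.864,0],
  "jaw": [-1,-1,-1,-1,-1,-1],
  "newtons": 30
}}

```text
time: 0.6
tool_pos: [0.1508, -0.6335, 0.3023]
orientation: [0.953, 0.303, -0.0, 0.003]
contact_force: [0.2, 0.2, 0.4]
opening: 0.0853
gripper_force: 0.0
```

```bash
cat >> h.py <<'E'
HUB=np.array([.5553,-.176,.188]); G=np.array([.5845,-.156,.189])
def to(p,yaw_x=None):
    s=ctrl.state(); M=R.from_quat(s["orientation"]).as_matrix()
    print("t",s["time"],"tcp",s["tool_pos"].round(4),"yawx",np.degrees(np.arctan2(M[1,0],M[0,0])).round(2),"tilt",M[:,2].round(3),"F",s["contact_force"].round(1),"open",s["opening"],"gf",s["gripper_force"],"q",s["joint_pos"].round(2))
    d=M.T@(np.array(p)-s["tool_pos"]);print("tool mm",(d*1000).round(1),"units",(d/.02).round(2))
E
python3 -c "
from h import *
to([.5845,-.156,.298])"
```

```text
t 0.6 tcp [ 0.1508 -0.6335  0.3023] yawx 35.24 tilt [ 0.002 -0.005 -1.   ] F [0.2 0.2 0.4] open 0.0852809741161586 gf 0.0 q [ 1.27  0.3  -0.    1.29  0.    1.54  0.31]
tool mm [ 629.7 -139.7    2.6] units [31.49 -6.99  0.13]
```

Request:
{"api": "play_rows", "payload": {
  "dp": [
    [0.5,-0.1,0],
    [0.95,-0.21,0],
    [0.95,-0.21,0],
    [0.95,-0.21,0],
    [0.95,-0.21,0],
    [0.95,-0.21,0],
    [0.95,-0.21,0],
    [0.95,-0.21,0],
    [0.95,-0.21,0],
    [0.95,-0.21,0],
    [0.95,-0.21,0],
    [0.95,-0.21,0],
    [0.95,-0.21,0],
    [0.95,-0.21,0],
    [0.95,-0.21,0],
    [0.95,-0.21,0],
    [0.95,-0.21,0],
    [0.95,-0.21,0],
    [0.95,-0.21,0],
    [0.95,-0.21,0]
  ],
  "spin": [0,0,0,0,0,0,0,0,0,0,0,0,0,0,0,0,0,0,0,0],
  "jaw": [-1,-1,-1,-1,-1,-1,-1,-1,-1,-1,-1,-1,-1,-1,-1,-1,-1,-1,-1,-1]
}}

```text
time: 2.27
tool_pos: [0.4078, -0.3505, 0.2966]
orientation: [0.954, 0.3, -0.001, -0.001]
contact_force: [0.4, 0.2, -0.1]
opening: 0.0854
gripper_force: 0.0
```

Request:
{"api": "play_rows", "payload": {
  "dp": [
    [0.95,-0.21,0],
    [0.95,-0.21,0],
    [0.95,-0.21,0],
    [0.95,-0.21,0],
    [0.95,-0.21,0],
    [0.95,-0.21,0],
    [0.95,-0.21,0],
    [0.95,-0.21,0],
    [0.95,-0.21,0],
    [0.95,-0.21,0],
    [0.95,-0.21,0],
    [0.95,-0.21,0],
    [0.9,-0.2,0],
    [0,0,0],
    [0,0,0]
  ],
  "spin": [0,0,0,0,0,0,0,0,0,0,0,0,0,0,0],
  "jaw": [-1,-1,-1,-1,-1,-1,-1,-1,-1,-1,-1,-1,-1,-1,-1]
}}

```text
time: 3.52
tool_pos: [0.5777, -0.1649, 0.2966]
orientation: [0.953, 0.302, -0.001, -0.001]
contact_force: [0.1, -0.1, -0.3]
opening: 0.0851
gripper_force: 0.0
```

```bash
python3 -c "
from h import *
to([.5845,-.156,.24]); s=ctrl.snapshot('side'); print(proj('side',G),proj('side',ctrl.state()['tool_pos']))
cv2.imwrite('pics/s1.png',cv2.resize(s[140:340,360:640],(784,560),interpolation=cv2.INTER_CUBIC))"
```

```text
t 3.5167 tcp [ 0.5777 -0.1649  0.2966] yawx 35.1 tilt [-0.002  0.001 -1.   ] F [ 0.1 -0.1 -0.3] open 0.08514745867433371 gf 0.0 q [ 0.57  0.24 -0.45  1.41  0.1   1.52 -0.83]
tool mm [10.8 -3.3 56.6] units [ 0.54 -0.16  2.83]
[493.5596211  260.25891109] [516.11464017 198.81670968]
```

View pics/s1.png

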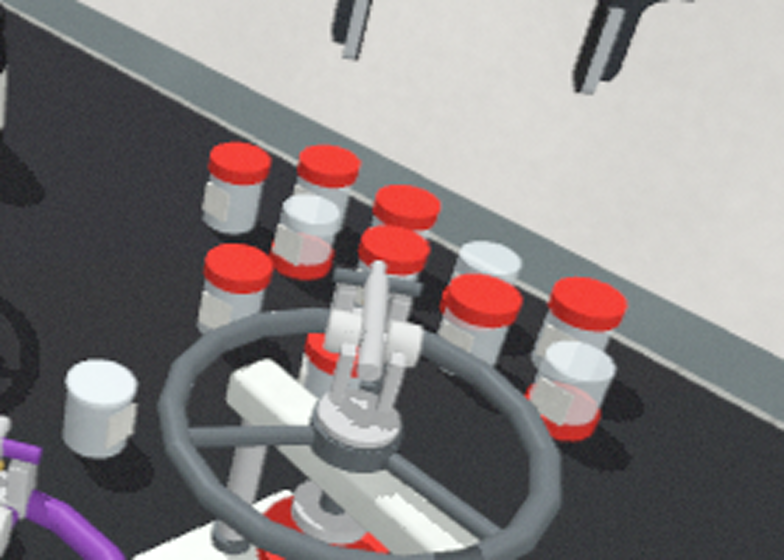

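Request:
{"api": "play_rows", "payload": {
  "dp": [
    [0.6,-0.16,0.5],
    [0,0,1],
    [0,0,1],
    [0,0,0.8],
    [0,0,0],
    [0,0,0]
  ],
  "spin": [0,0,0,0,0,0],
  "jaw": [-1,-1,-1,-1,-1,-1]
}}

```text
time: 4.07
tool_pos: [0.5851, -0.1575, 0.2312]
orientation: [0.954, 0.3, -0.001, -0.001]
contact_force: [0.1, 0.4, 0.8]
opening: 0.0853
gripper_force: 0.0
```

```bash
python3 -c "
from h import *
to([.5855,-.1553,.173])"
```

```text
t 4.0667 tcp [ 0.5851 -0.1575  0.2312] yawx 34.94 tilt [-0.002  0.    -1.   ] F [0.1 0.4 0.8] open 0.08532226346359013 gf 0.0 q [ 0.56  0.27 -0.46  1.51  0.12  1.4  -0.86]
tool mm [ 1.7 -1.5 58.2] units [ 0.08 -0.08  2.91]
```

Request:
{"api": "play_rows", "payload": {
  "dp": [
    [0.08,-0.08,0.6],
    [0,0,0.9],
    [0,0,0.9],
    [0,0,0.5],
    [0,0,0.25],
    [0,0,0],
    [0,0,0]
  ],
  "spin": [0,0,0,0,0,0,0],
  "jaw": [-1,-1,-1,-1,-1,-1,-1]
}}

```text
time: 4.65
tool_pos: [0.5867, -0.1551, 0.1699]
orientation: [0.954, 0.301, 0.0, 0.0]
contact_force: [1.0, -0.6, 0.2]
opening: 0.0853
gripper_force: 0.0
```

Request:
{"api": "play_rows", "payload": {
  "dp": [
    [0,0,0],
    [0,0,0],
    [0,0,0],
    [0,0,0],
    [0,0,0],
    [0,0,0],
    [0,0,0],
    [0,0,0]
  ],
  "spin": [0,0,0,0,0,0,0,0],
  "jaw": [1,1,1,1,1,1,1,1],
  "newtons": 30
}}

```text
time: 5.32
tool_pos: [0.5863, -0.1551, 0.1691]
orientation: [0.954, 0.301, -0.0, -0.0]
contact_force: [0.7, -1.0, 0.1]
opening: -0.0001
gripper_force: 0.0
```

```bash
python3 -c "
from h import *
to([.5855,-.1553,.168])
s=ctrl.snapshot('side');cv2.imwrite('pics/s2.png',cv2.resize(s[140:340,360:640],(784,560),interpolation=cv2.INTER_CUBIC))"
```

```text
t 5.3167 tcp [ 0.5863 -0.1551  0.1691] yawx 34.99 tilt [-0.  0. -1.] F [ 0.7 -1.   0.1] open -8.737519232075197e-05 gf 0.0 q [ 0.56  0.3  -0.46  1.6   0.14  1.28 -0.88]
tool mm [-0.8 -0.3  1.1] units [-0.04 -0.02  0.06]
```

View pics/s2.png

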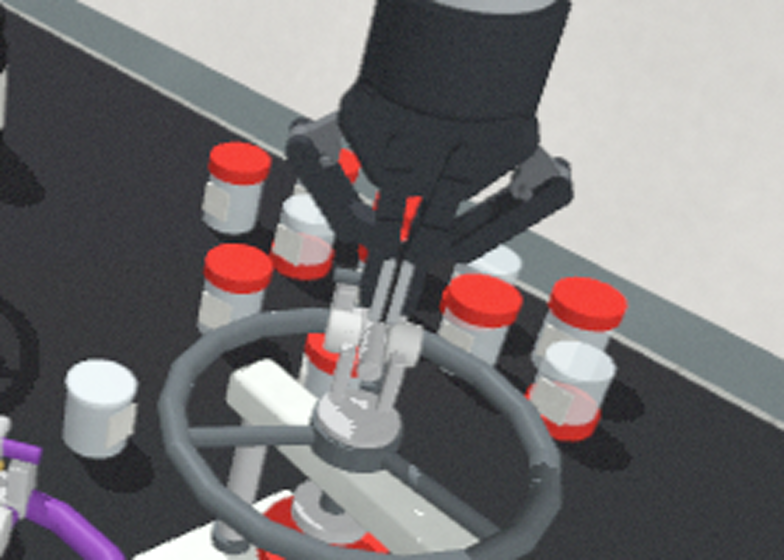

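The fingers shut fully without touching the bar. The tips look higher than the reported TCP says, so I'll zoom in and check.

```bash
python3 -c "
from h import *
s=ctrl.snapshot('side');t=ctrl.snapshot('top')
p=ctrl.state()['tool_pos'];
for z in (0,.02,.04):print(z,proj('side',p+[0,0,z]),proj('top',p+[0,0,z]))
a=cv2.resize(s[200:300,450:530],(480,600),interpolation=cv2.INTER_CUBIC)
b=cv2.resize(t[140:240,380:430],(300,600),interpolation=cv2.INTER_CUBIC)
cv2.imwrite('pics/c3.png',np.hstack([a,b]))"
```

```text
0 [490.77370979 270.30282003] [394.92020738 185.31457957]
0.02 [493.88948095 259.4264163 ] [396.39312474 183.20582415]
0.04 [497.12604635 248.12834906] [397.91891641 181.0213693 ]
```

View pics/c3.png

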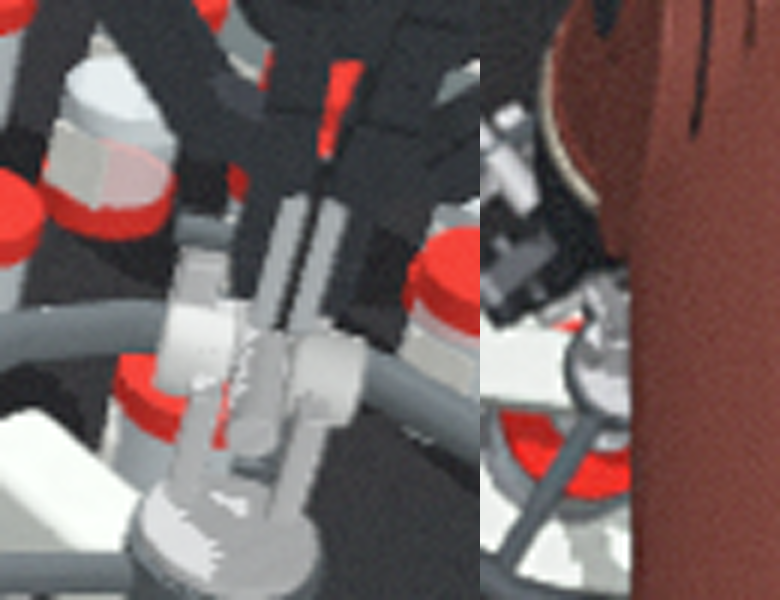

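Request:
{"api": "play_rows", "payload": {
  "dp": [
    [0,0,0],
    [0,0,0],
    [0,0,0],
    [0,0,0],
    [0,0,0],
    [0,0,0]
  ],
  "spin": [0,0,0,0,0,0],
  "jaw": [-1,-1,-1,-1,-1,-1]
}}

```text
time: 5.97
tool_pos: [0.5863, -0.1551, 0.1691]
orientation: [0.954, 0.301, 0.0, -0.0]
contact_force: [-0.5, 0.3, 0.4]
opening: 0.0722
gripper_force: 0.0
```

```bash
python3 -c "
from h import *
s=ctrl.snapshot('side')
st=ctrl.state();p=st['tool_pos'];y=R.from_quat(st['orientation']).as_matrix()[:,1]
print(p,st['opening'])
for sg in(-1,1):
  for z in (.013,.043):
    q=proj('side',p+sg*y*.0425+[0,0,z]);print(sg,z,q,'crop',(q-[440,180])*6)
cv2.imwrite('pics/c4.png',cv2.resize(s[180:280,440:550],(660,600),interpolation=cv2.INTER_CUBIC))"
```

```text
[ 0.58627139 -0.15514479  0.16909642] 0.07879827133598968
-1 0.013 [462.16067969 257.19909595] crop [132.96407817 463.19457571]
-1 0.043 [466.03923781 240.41967004] crop [156.23542685 362.51802025]
1 0.013 [524.40634051 269.56975475] crop [506.43804305 537.41852848]
1 0.043 [530.2637525  252.58339085] crop [541.58251503 435.50034512]
```

View pics/c4.png

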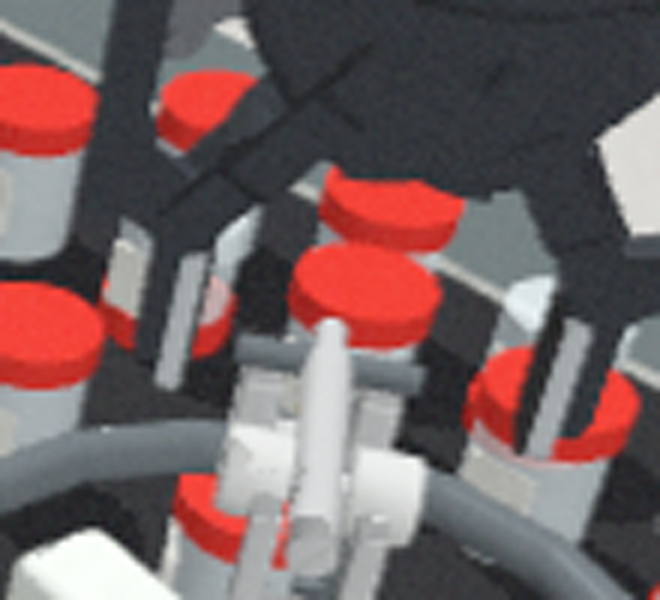

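The real fingertips sit about 25 mm above the reported TCP and about 3 mm along +tool y. Both the shut view (tips at side 497,254) and the open view (tips at crop 170,388 and 538,458) agree, as does the lack of contact when the fingers closed. I'll descend 26 mm further, correct the sideways offset, and grasp.

Request:
{"api": "play_rows", "payload": {
  "dp": [
    [0,-0.14,0.4],
    [0,0,0.4],
    [0,0,0.3],
    [0,0,0.2],
    [0,0,0],
    [0,0,0]
  ],
  "spin": [0,0,0,0,0,0],
  "jaw": [-1,-1,-1,-1,-1,-1]
}}

```text
time: 6.52
tool_pos: [0.5845, -0.1528, 0.1427]
orientation: [0.954, 0.301, -0.0, -0.0]
contact_force: [-0.4, 0.1, -1.2]
opening: 0.085
gripper_force: 0.0
```

Request:
{"api": "play_rows", "payload": {
  "dp": [
    [0,0,0],
    [0,0,0],
    [0,0,0],
    [0,0,0],
    [0,0,0],
    [0,0,0],
    [0,0,0]
  ],
  "spin": [0,0,0,0,0,0,0],
  "jaw": [1,1,1,1,1,1,1],
  "newtons": 30
}}

```text
time: 7.1
tool_pos: [0.5855, -0.1539, 0.1438]
orientation: [0.954, 0.3, 0.001, 0.001]
contact_force: [3.4, -4.3, 2.1]
opening: 0.0437
gripper_force: 35.5
```

```bash
python3 -c "
from h import *
to([.5855,-.1553,.143])"
```

```text
t 7.1 tcp [ 0.5855 -0.1539  0.1438] yawx 34.95 tilt [ 0.002 -0.001 -1.   ] F [ 3.4 -4.3  2.1] open 0.04365743094541356 gf 35.46078443527222 q [ 0.56  0.31 -0.46  1.63  0.15  1.23 -0.89]
tool mm [-0.8  1.2  0.9] units [-0.04  0.06  0.04]
```

Request:
{"api": "play_rows", "payload": {
  "dp": [
    [0.012,0,-0.245],
    [0.036,0,-0.243],
    [0.06,0,-0.238],
    [0.083,0,-0.231],
    [0.105,0,-0.222],
    [0.126,0,-0.211],
    [0.146,0,-0.197],
    [0.165,0,-0.182],
    [0,0,0]
  ],
  "spin": [0,0,0,0,0,0,0,0,0],
  "jaw": [1,1,1,1,1,1,1,1,1]
}}

```text
time: 7.85
tool_pos: [0.5974, -0.1453, 0.1794]
orientation: [0.954, 0.3, 0.0, 0.001]
contact_force: [1.0, -5.1, 1.5]
opening: 0.0434
gripper_force: 35.3
```

Request:
{"api": "play_rows", "payload": {
  "dp": [
    [0.182,0,-0.165],
    [0.197,0,-0.146],
    [0.211,0,-0.126],
    [0.222,0,-0.105],
    [0.231,0,-0.083],
    [0.238,0,-0.06],
    [0.243,0,-0.036],
    [0.245,0,-0.012],
    [0.05,0,0],
    [0,0,0],
    [0,0,0]
  ],
  "spin": [0,0,0,0,0,0,0,0,0,0,0],
  "jaw": [1,1,1,1,1,1,1,1,1,1,1]
}}

```text
time: 8.77
tool_pos: [0.6264, -0.1249, 0.1939]
orientation: [0.954, 0.3, -0.0, 0.001]
contact_force: [-2.9, -6.5, 7.8]
opening: 0.0435
gripper_force: 36.1
```

```bash
python3 -c "
from h import *
to([.555+.085*.819,-.176+.085*.574,.194])
s=ctrl.snapshot('side');cv2.imwrite('pics/s3.png',cv2.resize(s[140:340,360:640],(784,560),interpolation=cv2.INTER_CUBIC))
p=ctrl.state()['tool_pos']
Rot=lambda a:np.array([[np.cos(a),np.sin(a)],[-np.sin(a),np.cos(a)]])
d=p[:2]-HUB[:2];print(np.hypot(*d),np.degrees(np.arctan2(d[1],d[0])),'final xy',HUB[:2]+Rot(1.4)@d)
"
```

```text
t 8.7667 tcp [ 0.6264 -0.1249  0.1939] yawx 34.93 tilt [-0.    -0.002 -1.   ] F [-2.9 -6.5  7.8] open 0.04350411831971231 gf 36.06205880641937 q [ 0.49  0.35 -0.47  1.48  0.16  1.35 -0.95]
tool mm [-2.8  0.8 -0.1] units [-0.14  0.04 -0.  ]
0.08757614974103525 35.6963213519417 final xy [ 0.61774469 -0.2374023 ]
```

View pics/s3.png

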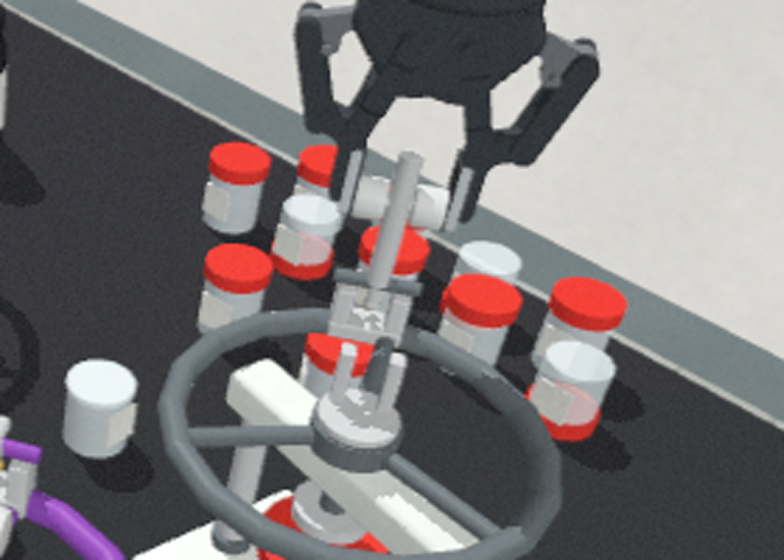

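Request:
{"api": "play_rows", "payload": {
  "dp": [
    [-0.1,0,0],
    [-0.016,0.37,0],
    [-0.016,0.37,0],
    [-0.016,0.37,0],
    [-0.016,0.37,0],
    [-0.016,0.37,0],
    [-0.016,0.37,0],
    [-0.016,0.37,0],
    [-0.016,0.37,0],
    [0,0,0],
    [0,0,0]
  ],
  "spin": [0,1,1,1,1,1,1,1,1,0,0],
  "jaw": [1,1,1,1,1,1,1,1,1,1,1]
}}

```text
time: 9.73
tool_pos: [0.6402, -0.182, 0.1939]
orientation: [0.999, -0.045, 0.0, 0.001]
contact_force: [-1.3, -4.7, 6.3]
opening: 0.0435
gripper_force: 35.8
```

```bash
python3 -c "
from h import *
a=np.radians(35-40)
to([.5553+.085*np.cos(a),-.176+.085*np.sin(a),.194])
"
```

```text
t 9.7333 tcp [ 0.6402 -0.182   0.1939] yawx -5.1 tilt [ 0.001 -0.001 -1.   ] F [-1.3 -4.7  6.3] open 0.04351347292581637 gf 35.835134983062744 q [ 0.46  0.39 -0.33  1.41  0.13  1.36 -1.54]
tool mm [-0.1  1.4 -0.1] units [-0.01  0.07 -0.01]
```

Request:
{"api": "play_rows", "payload": {
  "dp": [
    [-0.016,0.4,0],
    [-0.016,0.37,0],
    [-0.016,0.37,0],
    [-0.016,0.37,0],
    [-0.016,0.37,0],
    [-0.016,0.37,0],
    [-0.016,0.37,0],
    [-0.016,0.37,0],
    [0,0.15,0],
    [0,0,0],
    [0,0,0],
    [0,0,0]
  ],
  "spin": [1,1,1,1,1,1,1,1,0,0,0,0],
  "jaw": [1,1,1,1,1,1,1,1,1,1,1,1]
}}

```text
time: 10.73
tool_pos: [0.6142, -0.2346, 0.1938]
orientation: [0.924, -0.382, 0.0, -0.001]
contact_force: [1.7, 1.3, 6.8]
opening: 0.0433
gripper_force: 35.9
```

```bash
python3 -c "
from h import *
a=np.radians(35)-1.4
to([.5553+.085*np.cos(a),-.176+.085*np.sin(a),.194])
"
```

```text
t 10.7333 tcp [ 0.6142 -0.2346  0.1938] yawx -44.89 tilt [ 0.002  0.001 -1.   ] F [1.7 1.3 6.8] open 0.04333727409798172 gf 35.89499473571777 q [ 0.45  0.36 -0.21  1.44  0.07  1.35 -2.11]
tool mm [ 1.9  0.6 -0.2] units [ 0.1   0.03 -0.01]
```

Request:
{"api": "play_rows", "payload": {
  "dp": [
    [0,0,0],
    [0,0,0],
    [0,0,0],
    [0,0,0],
    [0,0,0],
    [0,0,0],
    [0,0,0],
    [0,0,-0.3],
    [0,0,-0.6],
    [0,0,-1],
    [0,0,-1],
    [0,0,-1],
    [0,0,-1],
    [0,0,-1],
    [0,0,-1],
    [0,0,0],
    [0,0,0],
    [0,0,0]
  ],
  "spin": [0,0,0,0,0,0,0,0,0,0,0,0,0,0,0,0,0,0],
  "jaw": [-1,-1,-1,-1,-1,-1,-1,-1,-1,-1,-1,-1,-1,-1,-1,-1,-1,-1]
}}

```text
time: 12.23
tool_pos: [0.6131, -0.2362, 0.3313]
orientation: [0.924, -0.383, 0.0, -0.0]
contact_force: [-0.3, -0.2, -0.6]
opening: 0.0857
gripper_force: 0.0
```

```bash
python3 -c "
from h import *
to([.6,-.2,.3])
s=ctrl.snapshot('side');cv2.imwrite('pics/s4.png',s)
a=np.radians(35)-1.4
h=HUB+[.085*np.cos(a),.085*np.sin(a),0]
print('upright grip/tip at stop',proj('side',h+[0,0,.05]),proj('side',h+[0,0,.078]),proj('side',h))
"
```

```text
t 12.2333 tcp [ 0.6131 -0.2362  0.3313] yawx -45.01 tilt [ 0. -0. -1.] F [-0.3 -0.2 -0.6] open 0.08569993355903506 gf 0.0 q [ 0.44  0.33 -0.2   1.2   0.06  1.61 -2.1 ]
tool mm [-34.9 -16.3  31.3] units [-1.74 -0.81  1.57]
upright grip/tip at stop [570.10441419 253.38950855] [577.56255677 235.32917053] [557.83457168 283.10166555]
```

View pics/s4.png

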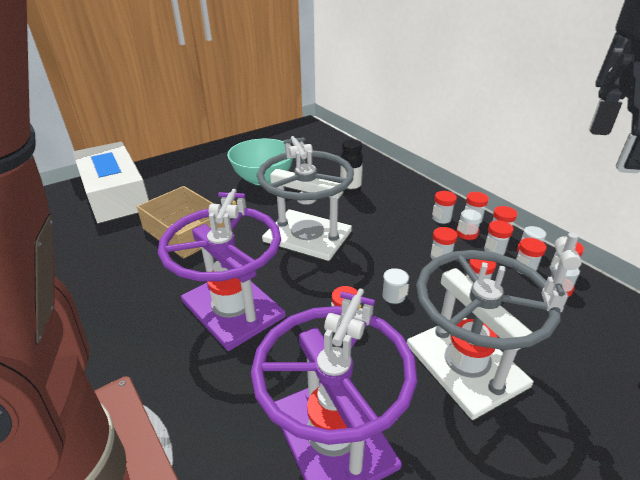

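The loaded press's handle is upright at side (570,253), matching the predicted stop position. The lid is down and the other presses are unchanged.

```bash
python3 -c "
from h import *
print(ctrl.sign_off())"
```

```text
the job is handed in; nothing more can be done
None
```

The crank on the loaded press is upright and its handwheel is wound to about 1.39 rad (stop 1.4) by the tool position. I let go, left the empty press untouched and handed the job in at about 12.3 s; no verdict came back.

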